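# Crisscross round on a gear case cover

## Robot

A 6-joint arm with a two-finger parallel gripper is mounted at the origin on the work surface. World frame = base frame: x ahead of the robot, y to its left, z up, the work surface at z = 0. Lengths are in m, angles in rad, forces in N, time in s.
With the tool pointing down it reaches from about 0.25 to 0.8 m from the base axis. Payload 3.9 kg.
Tool frame: the origin (TCP) lies midway between the tips of the shut fingers; the grasp point (between the pads) lies 19 mm behind it; z points along the fingers, y is the direction in which the jaws open and shut (so a half turn about z gives the same grasp; the last joint's range is limited). The gripper opens to 85 mm and grips with 20 to 120 N. Pads are 22 mm wide; open, the fingers measure 114 mm over their backs; the gripper's body (76 mm by 85 mm) begins 54 mm behind the grasp point. The pads swing forward as they close: fully open they stand 13 mm farther back than shut.
Start: joints at [1.214, 0.26, -0.138, 1.173, 0, 1.571], TCP at [0.183, 0.492, 0.231] pointing down, gripper open.
Joint ranges: [-2.78, 2.78], [-0.83, 1.72], [-1.28, 1.37], [-1.9, 2.12], [-1.57, 1.48], [-3.14, 3.14]. Speed limits (rad/s): [2.57, 2.57, 3.14, 3.14, 3.14, 3.14].

## Interface

Orientations are given as a rotation vector (axis times angle).
In Python, from bench import arm, vision, workorder gives the robot as it stands.
- The arm moves only by the tool jog_arm, never from a script. Its arguments are lists of equal length, an entry for each row: "rot": the turn, a rotation vector about the tool's x, y, z in rad, a list of three; "dp": the shift along the tool's x, y, z in cm, a list of three; "claw": the finger opening in cm, from 0 to 8.54. In form: {"rot": [[ax, ay, az], ...], "dp": [[x, y, z], ...], "claw": [claw, ...]}. A call has 1 to 12 rows; each row shifts and turns the commanded pose from where the row before left it, along the tool's axes as they then stand; what a row does not reach is not made up. A row lasts 1/8 s, in which the tool goes at most 62.5 mm and 10.7 degrees, less where a joint would pass 70% of its speed; a pose out of reach is approached as far as the arm can. A call is refused whole if a number of a shift passes 6.25 or a number of a turn 0.188, either way. A call with a gripper value outside its range is refused whole. The fingers move at their own pace and stop on an object; "squeeze" is the grip in N (left out, the last holds). Time passes only in rows, so rows that do not move let the fingers close. It gives the time, the measured TCP pose, the force and the opening at its end, in the units of the state.
- arm.get_state(): the state, without advancing time (a new reading comes with each control period).
- vision.get_image(name): name is "scene" or "side" or "wrist"; returns (picture, depth): 480x640x3 uint8, red, green, blue; 480x640 float32, m along the optical axis (not along the pixel's ray), 0 where there is no reading.
- vision.get_calibration(name): a dict with "K" (3x3 intrinsics, pixels), "k1" (the pictures are not rectified: a ray, as slopes to the right and down, at radius r is drawn at 1 + k1 r^2 times it, then the intrinsics apply), "cam_to_world" (4x4, takes a point from camera to world coordinates). Camera axes: x right, y up, looking along -z (the intrinsics and any distortion apply to the point x, -y, -z); pixel columns grow to the right and rows downward; lengths in m; the calibration is good to about 2 mm. A picture is of the moment at which its call begins: read the wrist's pose just before it. get_calibration takes no time and is no camera call; for the wrist camera it gives the pose at the moment of the call.
- workorder.hand_in(): hands the job in, once; it reports no verdict.
The state is a dict: "time_s": time; "qpos": joint angles; "qvel": joint speeds; "tau": joint torques, N m; "ee_pos": TCP position; "ee_rot": TCP orientation; "contact_force": force on the tool from outside, world axes, zero at the start; "torque": the same for the moment, N m; "finger_gap": finger opening in m.
Only numpy, scipy, OpenCV 4.12 (cv2) and the standard library are available. Lean on these libraries where they do the work, as an engineer would, in place of code of your own. Each camera call takes 0.05 s, during which the arm holds its last target.

## Task

The cover of the gear case is being screwed down a little at a time so that it seats flat: in this round each of its four wing screws gets one short clockwise turn, just until its wing lies parallel to the long sides of the cover. One wing screw has already had its turn; carry on crisscross: first turn the screw diagonally opposite to it, then the other two.

Things in the scene. Friction and masses are not known exactly. Their poses are not given: they have to be found in the camera images.
- case: blue cast gear case fixed to the bench; origin at its underside's centre, z up, steel shaft stub at its +x end. Aluminium cover 190 (x) by 140 mm (y), top 85 mm above the bench. On it four dark steel wing screws, axes upright, at x = +-65, y = +-45 mm. The one at x = -65, y = +45 has had its turn: wing along the case's x axis, it does not move. A loose nut lies mid-cover.
- screw_opposite (a joint): wing screw at x = +65, y = -45 mm on the case, diagonally opposite the done one. Rad, growing clockwise seen from above; 0: wing along the case's x axis (turn done); -1.25 to -0.7 at the start: wing that far anticlockwise of the x axis. Light friction (0.06 N m), stays where left, neither rises nor sinks; stops at -1.5 and +0.8.
- screw_b (a joint): wing screw at x = +65, y = +45 mm on the case; value, start, friction and stops as for screw_opposite. All four screws look alike: a round stem 18 mm across and on it a flat upright wing 46 mm long, 12 mm thick, 24 mm high, from 16 to 40 mm above the cover (101 to 125 mm above the bench).
- screw_d (a joint): wing screw at x = -65, y = -45 mm on the case; shape, value, start, friction and stops as for the other two.

How it is judged:
On the way:
1. the screw diagonally opposite the finished one is turned into line (within 15 degrees) while the other two have not yet been turned (value of joint screw_opposite between -0.26 and 0.26 rad and value of joint each of screw_b, screw_d below -0.5 rad), for 0.2 s.
At the end, for the whole second after the job is handed in: the wings of all three screws lie parallel to the cover's long sides, each within 15 degrees (0.26 rad) (value of joint screw_opposite between -0.26 and 0.26 rad and value of joint screw_b between -0.26 and 0.26 rad and value of joint screw_d between -0.26 and 0.26 rad); the robot touches nothing.
It also fails if it takes over 48 s, if anything falls off the work surface, if the arm or the gripper's body presses on something with over 40 N, if the wrist force passes 120 N, or if a joint passes its speed limit or range.

## Working session

There is one attempt and no reset: what is moved stays moved. The work goes in short steps, Python scripts to look and compute and a tool call to move; the robot and the scene stay as the last step left them, time stands still between calls to the robot, and variables do not carry over. Pictures are saved under pics/ and viewed, and the job is handed in when it is done.

Besides the shell and the picture viewer there is one more tool, called after ">>>" by a JSON object that holds its "api" and its "payload". jog_arm: Moves the arm, as the interface text tells. Its arguments: {"type":"object","properties":{"rot":{"type":"array","items":{"type":"array","items":{"type":"number"}}},"dp":{"type":"array","items":{"type":"array","items":{"type":"number"}}},"claw":{"type":"array","items":{"type":"number"}},"squeeze":{"type":"number"}},"required":["rot","dp","claw"]}

```bash
mkdir -p pics; ls; python3 - <<'E'
from bench import arm, vision, workorder
import cv2
s=arm.get_state(); print({k:(v if not hasattr(v,'tolist') else [round(x,4) for x in v.tolist()]) for k,v in s.items()})
for n in("scene","side"):
    p,d=vision.get_image(n); cv2.imwrite(f"pics/{n}0.png",p[:,:,::-1])
    import numpy as np; np.savez(f"pics/{n}0.npz",p=p,d=d,**vision.get_calibration(n))
    c=vision.get_calibration(n);print(n,c)
E
```

```text
pics
{'time_s': 0.0, 'qpos': [1.214, 0.2607, -0.1394, 1.1727, -0.0, 1.5708], 'qvel': [-0.0012, -0.0003, 0.0, -0.0001, -0.0007, -0.0006], 'tau': [0.0007, -40.5676, 25.3923, 0.019, -0.0, 0.0], 'ee_pos': [0.1831, 0.4913, 0.2305], 'ee_rot': [-0.5574, -3.0914, 0.003], 'contact_force': [-0.7326, 0.3915, -1.4966], 'torque': [-0.0316, 0.0052, 0.0148], 'finger_gap': 0.0856415315722112}
scene {'K': array([[601.14641888,   0.        , 318.05889853],
       [  0.        , 601.14641888, 234.60226272],
       [  0.        ,   0.        ,   1.        ]]), 'k1': -0.08904627103436628, 'cam_to_world': array([[-0.83322523, -0.27634335,  0.47892595,  0.87903114],
       [ 0.55292926, -0.41990626,  0.71968602,  0.52717874],
       [ 0.00222357,  0.86447272,  0.50267482,  0.42383139],
       [ 0.        ,  0.        ,  0.        ,  1.        ]])}
side {'K': array([[596.60678646,   0.        , 313.77152886],
       [  0.        , 596.60678646, 233.91601705],
       [  0.        ,   0.        ,   1.        ]]), 'k1': -0.09991256811342872, 'cam_to_world': array([[ 0.90346716,  0.21470175, -0.37101245,  0.27462619],
       [-0.42848039,  0.47719743, -0.76725952, -0.5359383 ],
       [ 0.01231423,  0.85216534,  0.5231277 ,  0.47870637],
       [ 0.        ,  0.        ,  0.        ,  1.        ]])}
```

View pics/scene0.png

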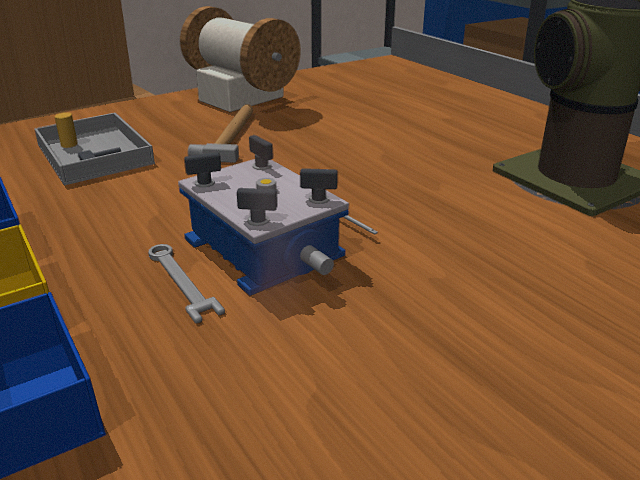

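View pics/side0.png

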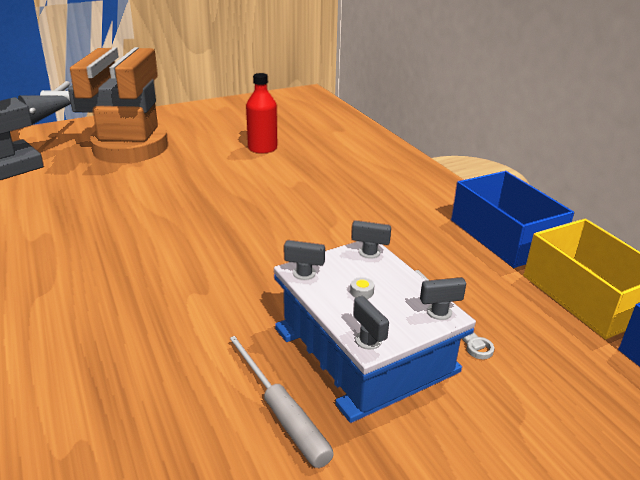

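```bash
cat > h.py <<'E'
import numpy as np, cv2
def pix2ray(c,u,v):
    K=c['K'];D=np.array([float(c['k1']),0,0,0,0])
    q=cv2.undistortPointsIter(np.array([[[u,v]]],float),K,D,None,None,(3,50,1e-10)).reshape(2)
    M=c['cam_to_world']; d=M[:3,:3]@np.array([q[0],-q[1],-1.]); return M[:3,3],d
def cloud(c,d):
    K=c['K'];D=np.array([float(c['k1']),0,0,0,0])
    vv,uu=np.nonzero(d>0)
    q=cv2.undistortPointsIter(np.stack([uu,vv],1).astype(float)[:,None],K,D,None,None,(3,50,1e-10)).reshape(-1,2)
    z=d[vv,uu]; P=np.stack([q[:,0]*z,-q[:,1]*z,-z],1)
    M=c['cam_to_world']; return P@M[:3,:3].T+M[:3,3],uu,vv
def tri(c1,p1,c2,p2):
    o1,d1=pix2ray(c1,*p1);o2,d2=pix2ray(c2,*p2)
    A=np.stack([d1,-d2],1);t=np.linalg.lstsq(A,o2-o1,rcond=None)[0]
    a=o1+t[0]*d1;b=o2+t[1]*d2;return (a+b)/2,np.linalg.norm(a-b)
E
python3 - <<'E'
from h import *
R={}
for n in("scene","side"):
    z=np.load(f"pics/{n}0.npz");P,u,v=cloud(z,z['d']);p=z['p'][v,u].astype(int)
    L=p.sum(1)
    m=(P[:,2]>.075)&(P[:,2]<.095)&(p.min(1)>120)&(P[:,0]>.15)&(P[:,0]<.75)&(P[:,1]>-.3)&(P[:,1]<.5)
    m&=(u>170)&(u<480)&(v>130)&(v<370)
    Q=P[m];print(n,m.sum(),np.median(Q[:,2]));
    r=cv2.minAreaRect(Q[:,:2].astype(np.float32)*1000);print(r)
    m=(P[:,2]>.095)&(P[:,2]<.135)&(L<240)&(u>170)&(u<480)&(v>130)&(v<370)
    Q=P[m]
    # cluster
    lab=-np.ones(len(Q),int);k=0
    img=np.zeros((480,640),np.uint8);img[v[m],u[m]]=1
    nn,lb,st,ce=cv2.connectedComponentsWithStats(img)
    for i in range(1,nn):
        if st[i,4]<100: continue
        q=P[m][lb[v[m],u[m]]==i]
        rr=cv2.minAreaRect(q[:,:2].astype(np.float32)*1000)
        print(i,ce[i].round(),st[i,4],q.min(0).round(4),q.max(0).round(4),rr)
    im=z['p'][:,:,::-1]
    x0,y0=(165,120) if n=='scene' else (260,200)
    cv2.imwrite(f"pics/{n}0c.png",cv2.resize(im[y0:y0+160,x0:x0+220],None,fx=3.5,fy=3.5,interpolation=cv2.INTER_CUBIC))
E
```

```text
scene 4178 0.08487650394052865
((557.2508544921875, -92.22257232666016), (139.4032745361328, 189.94235229492188), 4.225386142730713)
1 [261. 148.] 469 [ 0.5094 -0.1834  0.0951] [ 0.5257 -0.135   0.126 ] ((518.9273071289062, -159.29515075683594), (13.531192779541016, 48.692359924316406), 9.325615882873535)
2 [203. 164.] 741 [ 0.584  -0.1619  0.0951] [ 0.6303 -0.1411  0.1262] ((607.1652221679688, -151.7977294921875), (15.024553298950195, 47.15039825439453), 78.57047271728516)
3 [319. 180.] 809 [ 0.4867 -0.0461  0.095 ] [ 0.5272 -0.0132  0.1261] ((508.90985107421875, -28.450109481811523), (13.29405403137207, 45.5460090637207), 55.33086395263672)
6 [257. 200.] 880 [ 0.5772 -0.038   0.095 ] [ 0.6169 -0.0053  0.1258] ((598.4251708984375, -21.822656631469727), (13.359560012817383, 45.890174865722656), 55.09841537475586)
side 11395 0.08507203436019606
((556.636474609375, -93.15835571289062), (141.096435546875, 192.2436065673828), 4.360657691955566)
1 [371. 236.] 608 [ 0.5761 -0.0434  0.0952] [ 0.6164 -0.0131  0.123 ] ((594.1116943359375, -29.01789093017578), (10.727806091308594, 45.302391052246094), 59.59735107421875)
2 [304. 257.] 666 [ 0.4858 -0.0502  0.095 ] [ 0.5261 -0.02    0.1237] ((504.3381042480469, -35.83039855957031), (10.258370399475098, 45.08381271362305), 59.55977249145508)
3 [442. 295.] 757 [ 0.5832 -0.1657  0.095 ] [ 0.6271 -0.1445  0.1254] ((604.4586181640625, -158.32862854003906), (9.817407608032227, 45.6418342590332), 65.39441680908203)
6 [370. 324.] 670 [ 0.5078 -0.1851  0.095 ] [ 0.5237 -0.1409  0.1249] ((512.1129760742188, -164.03782653808594), (11.169774055480957, 45.128662109375), 17.77964210510254)
```

View pics/scene0c.png

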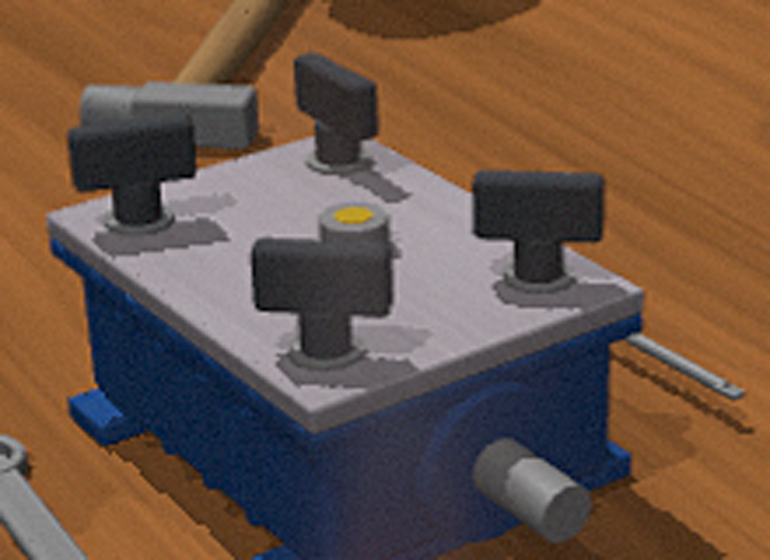

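View pics/side0c.png

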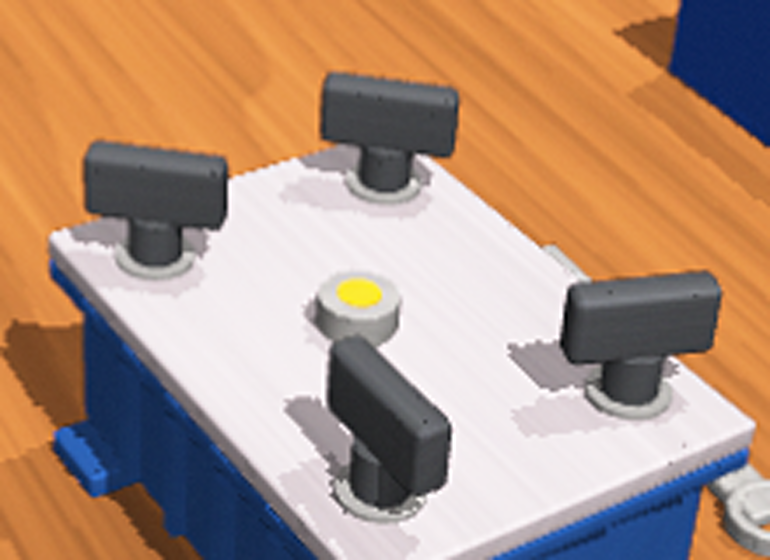

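```bash
python3 - <<'E'
from h import *
C=np.array([557,-92.6])/1000;a=np.radians(94.3)
ex=np.array([np.cos(a),np.sin(a)]);ey=np.array([-ex[1],ex[0]])
S={n:C+x*ex+y*ey for n,x,y in(("opp",.065,-.045),("b",.065,.045),("d",-.065,-.045),("done",-.065,.045))}
for n in("scene","side"):
    z=np.load(f"pics/{n}0.npz");P,u,v=cloud(z,z['d'])
    m0=(P[:,2]>.15)&(P[:,0]>0)&(P[:,0]<.75)&(P[:,1]>-.3)&(P[:,1]<.65)
    Q=P[m0]; print(n,'high',len(Q), [np.round(x,2).tolist() for x in (Q.min(0),Q.max(0))] if len(Q) else '')
    for k,s in S.items():
        m=(np.hypot(P[:,0]-s[0],P[:,1]-s[1])<.035)&(P[:,2]>.1222)&(P[:,2]<.130)
        q=P[m];c=q.mean(0);w,V=np.linalg.eigh(np.cov(q[:,:2].T));e=V[:,1]
        print(k,s.round(4),m.sum(),c.round(4),'ang rel case x',round((np.degrees(np.arctan2(e[1],e[0]))-94.3+90)%180-90,1),'len',round(np.ptp(q[:,:2]@e),4),'z',np.median(q[:,2]).round(4))
E
```

```text
scene high 9459 [[0.0, -0.08, 0.15], [0.1, 0.07, 0.29]]
opp [ 0.597  -0.0244] 219 [ 0.5973 -0.0227  0.1241] ang rel case x 46.9 len 0.0452 z 0.1242
b [ 0.5073 -0.0312] 178 [ 0.5074 -0.0291  0.1243] ang rel case x 47.9 len 0.0451 z 0.1245
d [ 0.6067 -0.154 ] 152 [ 0.6058 -0.1516  0.124 ] ang rel case x 69.5 len 0.0448 z 0.124
done [ 0.517  -0.1608] 130 [ 0.5179 -0.1581  0.1243] ang rel case x 2.2 len 0.0473 z 0.1245
side high 2153 [[0.33, 0.49, 0.15], [0.67, 0.65, 0.19]]
opp [ 0.597  -0.0244] 248 [ 0.5953 -0.0258  0.1245] ang rel case x 46.9 len 0.0453 z 0.1247
b [ 0.5073 -0.0312] 288 [ 0.5063 -0.0333  0.1246] ang rel case x 48.2 len 0.0448 z 0.1248
d [ 0.6067 -0.154 ] 340 [ 0.6052 -0.1551  0.1245] ang rel case x 70.0 len 0.0445 z 0.1246
done [ 0.517  -0.1608] 401 [ 0.5161 -0.1628  0.1245] ang rel case x 1.0 len 0.0457 z 0.1246
```

>>> {"api": "jog_arm", "payload": {"rot": [[0,0,0],[0,0,0],[0,0,0],[0,0,0],[0,0,0],[0,0,0],[0,0,0],[0,0,0],[0,0,0],[0,0,0],[0,0,0],[0,0,0]], "dp": [[-4.6,-2.8,0],[-4.6,-2.8,0],[-4.6,-2.8,0],[-4.6,-2.8,0],[-4.6,-2.8,0],[-4.6,-2.8,0],[-4.6,-2.8,0],[-4.6,-2.8,0],[-4.6,-2.8,0],[-4.6,-2.8,0],[-4.6,-2.8,0],[-1.0,0,0]], "claw": [4,4,4,4,4,4,4,4,4,4,4,4], "squeeze": 25}}

```text
time_s: 1.6
ee_pos: [0.5607, 0.0204, 0.2305]
ee_rot: [-0.564, -3.09, 0.001]
contact_force: [-1.2, -0.5, 0.4]
finger_gap: 0.0399
```

```bash
cat > go.py <<'E'
import sys
from h import *
from bench import arm
from scipy.spatial.transform import Rotation as Rn
T={'opp':(.5963,-.0243,141.3),'b':(.5069,-.0312,142.3),'d':(.6055,-.1534,164)}
def rep(t):
    s=arm.get_state();R=Rn.from_rotvec(s['ee_rot']).as_matrix();p=np.array(s['ee_pos'])
    x,y,w=T[t];d=R.T@(np.array([x,y,p[2]])-p)*100
    yaw=np.degrees(np.arctan2(R[1,1],R[0,1]))
    dy=(yaw-(w-90)+90)%180-90
    print('t',s['time_s'],'p',p.round(4),'tilt z',R[:,2].round(3),'jaw yaw',round(yaw,1),'q',np.round(s['qpos'],3),'gap',round(s['finger_gap'],4),'F',np.round(s['contact_force'],1),'M',np.round(s['torque'],2))
    print('dp cm to',t,d.round(2),'az needed',round(np.radians(dy),3),'end az',round(np.radians((yaw-4.3+90)%180-90),3))
if __name__=='__main__': rep(sys.argv[1])
E
python3 go.py opp
```

```text
t 1.6 p [0.5607 0.0204 0.2305] tilt z [-0.    -0.001 -1.   ] jaw yaw 69.3 q [ 0.037  0.323 -0.051  1.198 -0.     0.398] gap 0.0399 F [-1.2 -0.5  0.4] M [-0.01  0.01  0.01]
dp cm to opp [-4.91 -2.92  0.  ] az needed 0.314 end az 1.135
```

>>> {"api": "jog_arm", "payload": {"rot": [[0,0,0],[0,0,0.157],[0,0,0.157],[0,0,0]], "dp": [[-4.9,-2.9,0],[0,0,0],[0,0,0],[0,0,0]], "claw": [4,4,4,4]}}

```text
time_s: 2.1
ee_pos: [0.5945, -0.0204, 0.2309]
ee_rot: [-1.03, -2.967, 0.0]
contact_force: [-0.4, 0.2, 0.9]
finger_gap: 0.0401
```

```bash
python3 go.py opp; python3 - <<'E'
from h import *
from bench import vision
c=vision.get_calibration("wrist");p,d=vision.get_image("wrist");np.savez("pics/w1.npz",p=p,d=d,**c)
print(c['K'],c['k1'],c['cam_to_world'].round(3))
cv2.imwrite("pics/w1.png",p[:,:,::-1])
E
```

```text
t 2.1 p [ 0.5945 -0.0204  0.2309] tilt z [-0.001  0.    -1.   ] jaw yaw 51.7 q [-0.035  0.382  0.04   1.23   0.     0.634] gap 0.0401 F [-0.4  0.2  0.9] M [ 0.   -0.01 -0.01]
dp cm to opp [-0.38 -0.19 -0.  ] az needed 0.007 end az 0.828
[[424.63267878   0.         325.97261819]
 [  0.         424.63267878 231.64283462]
 [  0.           0.           1.        ]] -0.06474938128526227 [[ 0.619 -0.758 -0.207  0.542]
 [ 0.785  0.597  0.164  0.021]
 [-0.001 -0.264  0.965  0.374]
 [ 0.     0.     0.     1.   ]]
```

View pics/w1.png

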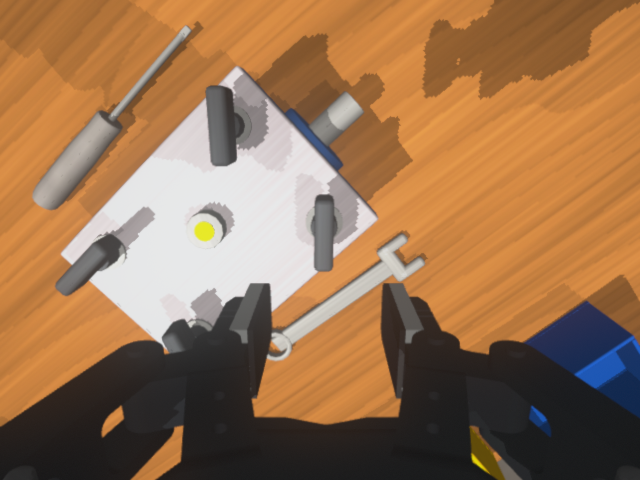

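The wrist view shows the cover with the done screw (85,268, wing along the long side). Opp is at (324,232), b at (221,125) and d at (185,335). The nut is at (204,231) and the fingers straddle column 325. I'll refine from this view.

```bash
python3 - <<'E'
from h import *
z=np.load("pics/w1.npz");P,u,v=cloud(z,z['d']);p=z['p'][v,u].astype(int)
m=(P[:,2]>.081)&(P[:,2]<.089)&(p.min(1)>120)&(v<345)
print(cv2.minAreaRect(P[m][:,:2].astype(np.float32)*1000))
S={"opp":(.5963,-.0243),"b":(.5069,-.0312),"d":(.6055,-.1534),"done":(.517,-.1608)}
for k,s in S.items():
    m=(np.hypot(P[:,0]-s[0],P[:,1]-s[1])<.035)&(P[:,2]>.121)&(P[:,2]<.130)&(v<350)
    q=P[m];c=q.mean(0);w,V=np.linalg.eigh(np.cov(q[:,:2].T));e=V[:,1]
    print(k,m.sum(),c.round(4),'ang',round(np.degrees(np.arctan2(e[1],e[0]))%180,1),'len',round(np.ptp(q[:,:2]@e),4),'z',np.median(q[:,2]).round(4))
c=z
for nm,px in(("opp top",(324,232)),):
    pass
sc=np.load("pics/scene0.npz")
print(tri(sc,(165+320/3.5,120+245/3.5),z,(324,233)))
E
```

```text
((556.9733276367188, -92.92768096923828), (140.03878784179688, 190.3018798828125), 4.428489685058594)
opp 1361 [ 0.5954 -0.0235  0.1247] ang 141.1 len 0.0464 z 0.1248
b 1645 [ 0.5072 -0.0306  0.1247] ang 142.1 len 0.046 z 0.1249
d 333 [ 0.5913 -0.1477  0.1242] ang 9.2 len 0.0178 z 0.1245
done 1199 [ 0.5175 -0.1586  0.1247] ang 94.6 len 0.0462 z 0.1248
(array([ 0.59586547, -0.02312302,  0.12433759]), np.float64(0.002128826430267947))
```

>>> {"api": "jog_arm", "payload": {"rot": [[0,0,0],[0,0,0],[0,0,0],[0,0,0],[0,0,0]], "dp": [[-0.3,-0.2,3],[0,0,4],[0,0,2.5],[0,0,2],[0,0,1.6]], "claw": [4,4,4,4,4]}}

```text
time_s: 2.78
ee_pos: [0.5956, -0.024, 0.0994]
ee_rot: [-1.03, -2.967, 0.0]
contact_force: [0.6, -0.3, -0.1]
finger_gap: 0.04
```

>>> {"api": "jog_arm", "payload": {"rot": [[0,0,0],[0,0,0],[0,0,0],[0,0,0],[0,0,0],[0,0,0]], "dp": [[0,0,0],[0,0,0],[0,0,0],[0,0,0],[0,0,0],[0,0,0]], "claw": [4,0.8,0.8,0.8,0.8,0.8], "squeeze": 25}}

```text
time_s: 3.52
ee_pos: [0.597, -0.0245, 0.1013]
ee_rot: [1.033, 2.965, 0.001]
contact_force: [-1.8, 0.5, 5.3]
finger_gap: 0.0148
```

```bash
python3 go.py opp
```

```text
t 3.525 p [ 0.597  -0.0245  0.1013] tilt z [ 0.002  0.    -1.   ] jaw yaw 51.6 q [-0.041  0.46  -0.185  0.923  0.     0.629] gap 0.0148 F [-1.8  0.5  5.3] M [0.23 0.05 0.08]
dp cm to opp [ 0.07 -0.03 -0.  ] az needed 0.005 end az 0.825
```

>>> {"api": "jog_arm", "payload": {"rot": [[0,0,0],[0,0,0],[0,0,0],[0,0,0],[0,0,0],[0,0,0],[0,0,0],[0,0,0],[0,0,0]], "dp": [[0,0,0],[0,0,0],[0,0,-0.8],[0,0,0],[0,0,0],[0,0,0],[0,0,0],[0,0,0],[0,0,0]], "claw": [3,3,3,0.8,0.8,0.8,0.8,0.8,0.8], "squeeze": 25}}

```text
time_s: 4.65
ee_pos: [0.597, -0.0245, 0.1091]
ee_rot: [1.033, 2.965, 0.001]
contact_force: [1.0, 1.1, 5.4]
finger_gap: 0.0108
```

```bash
python3 go.py opp
```

```text
t 4.65 p [ 0.597  -0.0245  0.1091] tilt z [ 0.002  0.    -1.   ] jaw yaw 51.6 q [-0.041  0.454 -0.174  0.941  0.     0.63 ] gap 0.0108 F [1.  1.1 5.4] M [ 0.23  0.04 -0.08]
dp cm to opp [ 0.06 -0.03 -0.  ] az needed 0.005 end az 0.825
```

>>> {"api": "jog_arm", "payload": {"rot": [[0,0,0.1],[0,0,0.15],[0,0,0.15],[0,0,0.15],[0,0,0.15],[0,0,0.125],[0,0,0],[0,0,0]], "dp": [[0,0,0],[0,0,0],[0,0,0],[0,0,0],[0,0,0],[0,0,0],[0,0,0],[0,0,0]], "claw": [0.8,0.8,0.8,0.8,0.8,0.8,0.8,0.8]}}

```text
time_s: 5.65
ee_pos: [0.5971, -0.0244, 0.1091]
ee_rot: [2.136, 2.302, 0.003]
contact_force: [0.0, 1.2, 6.4]
finger_gap: 0.0113
```

```bash
python3 go.py opp
```

```text
t 5.65 p [ 0.5971 -0.0244  0.1091] tilt z [ 0.002  0.    -1.   ] jaw yaw 4.3 q [-4.100e-02  4.540e-01 -1.740e-01  9.410e-01  1.000e-03  1.455e+00] gap 0.0113 F [0.  1.2 6.4] M [ 0.28 -0.13 -0.07]
dp cm to opp [ 0.01 -0.08 -0.  ] az needed -0.82 end az 0.0
```

>>> {"api": "jog_arm", "payload": {"rot": [[0,0,0],[0,0,0],[0,0,0],[0,0,0],[0,0,0],[0,0,0]], "dp": [[0,0,0],[0,0,0],[0,0,0],[0,0,-3],[0,0,-4.5],[0,0,-4.5]], "claw": [4,4,4,4,4,4]}}

```text
time_s: 6.4
ee_pos: [0.5957, -0.0247, 0.229]
ee_rot: [-2.136, -2.302, 0.001]
contact_force: [0.5, 0.6, 0.1]
finger_gap: 0.0401
```

```bash
python3 go.py b; cat > chk.py <<'E'
from h import *
from bench import vision
import sys
n=sys.argv[1];cam=sys.argv[2]
c=vision.get_calibration(cam);p,d=vision.get_image(cam);np.savez(f"pics/{n}.npz",p=p,d=d,**c)
cv2.imwrite(f"pics/{n}.png",p[:,:,::-1])
P,u,v=cloud(c,d)
S={"opp":(.5963,-.0243),"b":(.5069,-.0312),"d":(.6055,-.1534),"done":(.517,-.1608)}
for k,s in S.items():
    m=(np.hypot(P[:,0]-s[0],P[:,1]-s[1])<.03)&(P[:,2]>.1215)&(P[:,2]<.130)
    q=P[m]
    if len(q)<30: print(k,'unseen');continue
    cc=q.mean(0);w,V=np.linalg.eigh(np.cov(q[:,:2].T));e=V[:,1]
    print(k,m.sum(),cc.round(4),'ang rel 94.3:',round((np.degrees(np.arctan2(e[1],e[0]))-94.3+90)%180-90,1),'len',round(np.ptp(q[:,:2]@e),4))
E
python3 chk.py s2 scene; python3 chk.py w2 wrist
```

```text
t 6.4 p [ 0.5957 -0.0247  0.229 ] tilt z [-0.001 -0.    -1.   ] jaw yaw 4.3 q [-0.041  0.385  0.04   1.227 -0.     1.455] gap 0.0401 F [0.5 0.6 0.1] M [-0.01 -0.05 -0.02]
dp cm to b [ 0.02 -8.9   0.01] az needed -0.838 end az -0.0
opp 221 [ 0.5977 -0.0219  0.1241] ang rel 94.3: 0.6 len 0.0449
b 205 [ 0.508 -0.029  0.124] ang rel 94.3: 48.5 len 0.0451
d 170 [ 0.6065 -0.1515  0.1238] ang rel 94.3: 69.9 len 0.0456
done 145 [ 0.5183 -0.1578  0.1242] ang rel 94.3: 2.2 len 0.0485
opp 1330 [ 0.5963 -0.0233  0.1247] ang rel 94.3: -0.2 len 0.0458
b 1332 [ 0.5078 -0.0305  0.1247] ang rel 94.3: 47.8 len 0.0458
d 955 [ 0.6069 -0.1523  0.1246] ang rel 94.3: 70.0 len 0.0459
done unseen
```

View pics/s2.png

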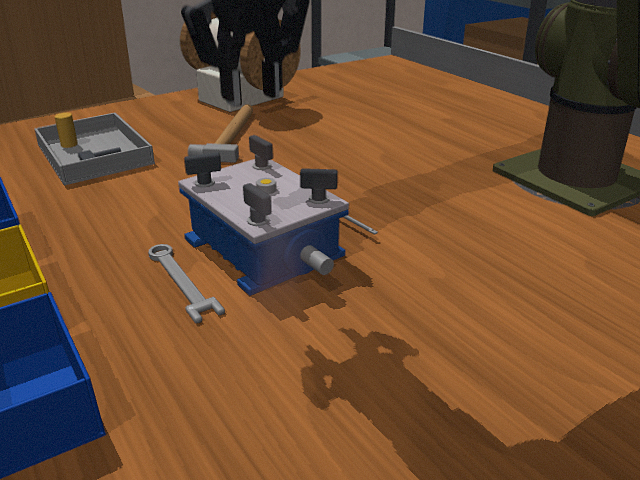

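View pics/w2.png

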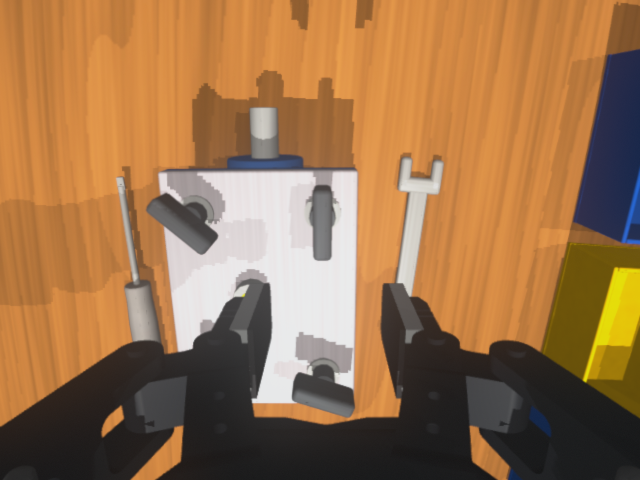

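The scene and wrist views agree. The wing of opp at (322,222) in the wrist view is now along the cover, while b at (182,222) and d at (323,393) are untouched. Next is b.

>>> {"api": "jog_arm", "payload": {"rot": [[0,0,0],[0,0,0],[0,0,-0.168],[0,0,-0.168],[0,0,-0.168],[0,0,-0.168],[0,0,-0.166],[0,0,0]], "dp": [[0,-4.4,0],[0,-4.4,0],[0,0,0],[0,0,0],[0,0,0],[0,0,0],[0,0,0],[0,0,0]], "claw": [4,4,4,4,4,4,4,4]}}

```text
time_s: 7.5
ee_pos: [0.5079, -0.0312, 0.2275]
ee_rot: [-1.017, -2.971, 0.001]
contact_force: [-0.2, -0.4, -0.3]
finger_gap: 0.0401
```

```bash
sed -i "s/'b':(.5069,-.0312/'b':(.5076,-.0308/; s/'d':(.6055,-.1534/'d':(.6062,-.1528/" go.py; python3 go.py b
```

```text
t 7.5 p [ 0.5079 -0.0312  0.2275] tilt z [-0.001 -0.    -1.   ] jaw yaw 52.2 q [-0.061  0.235 -0.182  1.155 -0.     0.598] gap 0.0401 F [-0.2 -0.4 -0.3] M [-0.03  0.01 -0.  ]
dp cm to b [0.05 0.01 0.  ] az needed -0.002 end az 0.836
```

>>> {"api": "jog_arm", "payload": {"rot": [[0,0,0],[0,0,0],[0,0,0],[0,0,0],[0,0,0],[0,0,0],[0,0,0],[0,0,0],[0,0,0],[0,0,0]], "dp": [[0,0,4],[0,0,4],[0,0,2],[0,0,1.8],[0,0,0],[0,0,0],[0,0,0],[0,0,0],[0,0,0],[0,0,0]], "claw": [4,4,4,4,4,0.8,0.8,0.8,0.8,0.8]}}

```text
time_s: 8.75
ee_pos: [0.5085, -0.0321, 0.1112]
ee_rot: [1.015, 2.972, -0.002]
contact_force: [-3.1, -4.1, 6.0]
finger_gap: 0.0115
```

```bash
python3 go.py b
```

```text
t 8.75 p [ 0.5085 -0.0321  0.1112] tilt z [ 0.001 -0.002 -1.   ] jaw yaw 52.3 q [-0.062  0.316 -0.391  0.863 -0.002  0.597] gap 0.0115 F [-3.1 -4.1  6. ] M [-0.84  0.63 -0.03]
dp cm to b [ 0.15  0.05 -0.  ] az needed -0.0 end az 0.837
```

>>> {"api": "jog_arm", "payload": {"rot": [[0,0,0.1],[0,0,0.15],[0,0,0.15],[0,0,0.15],[0,0,0.15],[0,0,0.137],[0,0,0],[0,0,0]], "dp": [[0,0,0],[0,0,0],[0,0,0],[0,0,0],[0,0,0],[0,0,0],[0,0,0],[0,0,0]], "claw": [0.8,0.8,0.8,0.8,0.8,0.8,0.8,0.8]}}

```text
time_s: 9.75
ee_pos: [0.5077, -0.0326, 0.1112]
ee_rot: [2.136, 2.302, -0.004]
contact_force: [-4.6, -5.0, 6.5]
finger_gap: 0.0111
```

>>> {"api": "jog_arm", "payload": {"rot": [[0,0,0],[0,0,0],[0,0,0],[0,0,0],[0,0,0],[0,0,0]], "dp": [[0,0,0],[0,0,0],[0,0,0],[0,0,-3],[0,0,-4.5],[0,0,-4.5]], "claw": [4,4,4,4,4,4]}}

```text
time_s: 10.5
ee_pos: [0.5083, -0.0309, 0.2313]
ee_rot: [-2.135, -2.304, 0.0]
contact_force: [-0.3, -1.5, -0.1]
finger_gap: 0.0398
```

```bash
python3 go.py d;python3 chk.py s3 scene
```

```text
t 10.5 p [ 0.5083 -0.0309  0.2313] tilt z [-0.001  0.    -1.   ] jaw yaw 4.4 q [-0.061  0.234 -0.174  1.163  0.     1.433] gap 0.0398 F [-0.3 -1.5 -0.1] M [-0.08 -0.    0.06]
dp cm to d [-1.29e+01  8.84e+00 -1.00e-02] az needed -1.215 end az 0.001
opp 221 [ 0.5977 -0.0219  0.124 ] ang rel 94.3: 0.7 len 0.047
b 190 [ 0.508  -0.0287  0.124 ] ang rel 94.3: 0.2 len 0.046
d 166 [ 0.6066 -0.1519  0.1237] ang rel 94.3: 70.5 len 0.0452
done 138 [ 0.5181 -0.1577  0.1242] ang rel 94.3: 1.7 len 0.0479
```

b is in line and opp has not moved. Now d.

>>> {"api": "jog_arm", "payload": {"rot": [[0,0,0],[0,0,0],[0,0,0],[0,0,-0.174],[0,0,-0.174],[0,0,-0.174],[0,0,-0.174],[0,0,-0.174],[0,0,-0.174],[0,0,-0.174],[0,0,0]], "dp": [[-4.3,2.95,0],[-4.3,2.95,0],[-4.3,2.95,0],[0,0,0],[0,0,0],[0,0,0],[0,0,0],[0,0,0],[0,0,0],[0,0,0],[0,0,0]], "claw": [4,4,4,4,4,4,4,4,4,4,4]}}

```text
time_s: 11.92
ee_pos: [0.6066, -0.1529, 0.2299]
ee_rot: [-0.436, -3.111, -0.001]
contact_force: [-0.1, -0.2, -0.1]
finger_gap: 0.04
```

```bash
python3 go.py d;python3 chk.py w3 wrist
```

```text
t 11.925 p [ 0.6066 -0.1529  0.2299] tilt z [-0.  0. -1.] jaw yaw 74.0 q [-0.247  0.437  0.124  1.259  0.     0.032] gap 0.04 F [-0.1 -0.2 -0.1] M [ 0.03 -0.01 -0.05]
dp cm to d [ 0.04 -0.    0.  ] az needed 0.001 end az 1.217
opp 1510 [ 0.596  -0.0256  0.1247] ang rel 94.3: -0.4 len 0.0455
b 1100 [ 0.5091 -0.0397  0.1247] ang rel 94.3: -9.0 len 0.0446
d 1389 [ 0.6053 -0.1538  0.1247] ang rel 94.3: 70.2 len 0.0452
done 1748 [ 0.5173 -0.1606  0.1247] ang rel 94.3: 0.3 len 0.0463
```

View pics/w3.png

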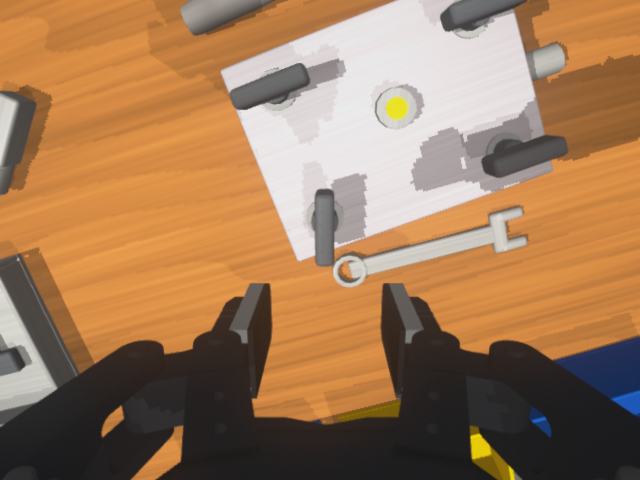

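The wing of d at (324,228) is lined up between the fingers. b at (485,10) is cut by the picture edge, so its −9° reading means nothing.

>>> {"api": "jog_arm", "payload": {"rot": [[0,0,0],[0,0,0],[0,0,0],[0,0,0],[0,0,0],[0,0,0],[0,0,0],[0,0,0],[0,0,0],[0,0,0]], "dp": [[0,0,4],[0,0,4],[0,0,2.2],[0,0,1.8],[0,0,0],[0,0,0],[0,0,0],[0,0,0],[0,0,0],[0,0,0]], "claw": [4,4,4,4,4,0.8,0.8,0.8,0.8,0.8]}}

```text
time_s: 13.22
ee_pos: [0.6072, -0.154, 0.1116]
ee_rot: [0.434, 3.109, -0.002]
contact_force: [-1.2, -3.5, 6.3]
finger_gap: 0.0106
```

```bash
python3 go.py d
```

```text
t 13.225 p [ 0.6072 -0.154   0.1116] tilt z [ 0.002 -0.002 -1.   ] jaw yaw 74.1 q [-0.248  0.498 -0.091  0.98  -0.001  0.03 ] gap 0.0106 F [-1.2 -3.5  6.3] M [-0.69  0.29  0.06]
dp cm to d [ 0.12  0.09 -0.  ] az needed 0.002 end az 1.218
```

>>> {"api": "jog_arm", "payload": {"rot": [[0,0,0.1],[0,0,0.16],[0,0,0.16],[0,0,0.16],[0,0,0.16],[0,0,0.16],[0,0,0.16],[0,0,0.158],[0,0,0],[0,0,0]], "dp": [[0,0,0],[0,0,0],[0,0,0],[0,0,0],[0,0,0],[0,0,0],[0,0,0],[0,0,0],[0,0,0],[0,0,0]], "claw": [0.8,0.8,0.8,0.8,0.8,0.8,0.8,0.8,0.8,0.8]}}

```text
time_s: 14.48
ee_pos: [0.6074, -0.1539, 0.1115]
ee_rot: [2.134, 2.301, 0.001]
contact_force: [-1.4, -3.4, 5.7]
finger_gap: 0.0113
```

>>> {"api": "jog_arm", "payload": {"rot": [[0,0,0],[0,0,0],[0,0,0],[0,0,0],[0,0,0],[0,0,0],[0,0,0]], "dp": [[0,0,0],[0,0,0],[0,0,0],[0,0,-3],[0,0,-4.5],[0,0,-4.5],[0,0,0]], "claw": [4,4,4,4,4,4,4]}}

```text
time_s: 15.35
ee_pos: [0.609, -0.1535, 0.2346]
ee_rot: [2.13, 2.299, 0.007]
contact_force: [-0.4, -0.6, 0.1]
finger_gap: 0.0402
```

```bash
python3 go.py d;python3 chk.py s4 scene; python3 chk.py d4 side
```

```text
t 15.35 p [ 0.609  -0.1535  0.2346] tilt z [ 0.008 -0.002 -1.   ] jaw yaw 4.4 q [-0.247  0.433  0.131  1.26   0.     1.248] gap 0.0402 F [-0.4 -0.6  0.1] M [ 0.04 -0.06 -0.02]
dp cm to d [ 0.09 -0.28 -0.  ] az needed -1.215 end az 0.001
opp 222 [ 0.5978 -0.0217  0.1241] ang rel 94.3: 0.7 len 0.0455
b 192 [ 0.5081 -0.0285  0.124 ] ang rel 94.3: 0.0 len 0.0463
d 144 [ 0.6078 -0.1496  0.124 ] ang rel 94.3: 1.2 len 0.0461
done 142 [ 0.5182 -0.1578  0.1242] ang rel 94.3: 2.2 len 0.049
opp 246 [ 0.595  -0.0268  0.1245] ang rel 94.3: 0.9 len 0.0473
b 275 [ 0.5057 -0.0332  0.1245] ang rel 94.3: 0.9 len 0.0464
d 355 [ 0.6054 -0.156   0.1242] ang rel 94.3: -1.0 len 0.0461
done 424 [ 0.5159 -0.1633  0.1244] ang rel 94.3: 1.1 len 0.0461
```

View pics/s4.png

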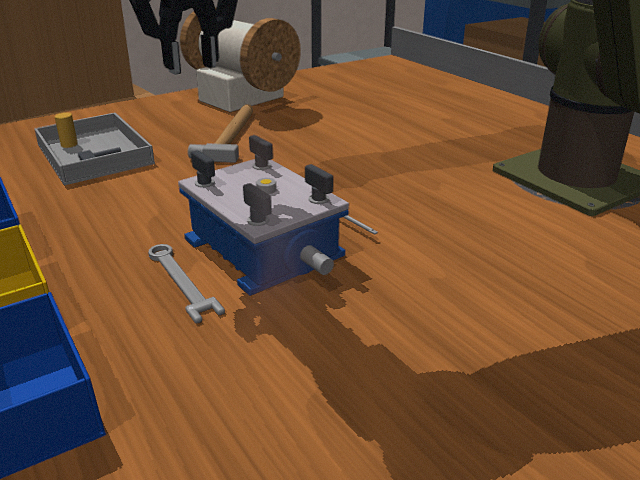

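All four wings, at (257,202), (319,183), (204,166) and (261,152), lie along the cover. The gripper is clear, about 10 cm above.

```bash
python3 -c "
from bench import workorder
print(workorder.hand_in())"
```

```text
the job is handed in; nothing more can be done
None
```

I turned the three wing screws in the order screw_opposite, screw_b, screw_d, and handed the job in at about 15.5 s. For each I gripped the wing at about 25 N, turned it clockwise until parallel to the cover's long sides, let go and lifted clear.

**Order check:** after the first turn, screw_opposite was within 1° of the line in the scene and wrist views. screw_b was still at about 48° and screw_d at about 70° anticlockwise.

**Last check:** all three wings were within about 1.2° of the cover's long sides in the scene and side views. The gripper was open, about 10 cm above the wings, and the contact force was near zero.

**What went wrong or disagreed:**
- **First grip:** on screw_opposite I gripped too low. The fingers stopped at about 15 mm, probably on the stem, so I reopened, raised the tool 8 mm and gripped again.
- **screw_b reading:** one wrist reading gave screw_b as −9°, but its wing was cut off by the picture edge. The scene and side views gave 0° to 0.9°.
- **Camera offset:** the scene and side views differ by up to about 7 mm in wing position, which did not affect the angles.

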